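Fit the carrying bar through both ears of a wooden pail and lift the pail by it

TASK

Take the dark carrying bar from its notched rest and thread it, from either side, through the brass bush of one ear of the standing pail and on through the bush of the other ear, so that it sticks out beyond both. Then take the bar midway between the ears, lift the pail by it about 5 cm off the bench and finish while still holding it there, hanging upright and at rest from the bar alone. Do not drop the bar on the bench, do not knock the pail over, and leave the flask, the mallet and the hoop driver where they are.

Things in the scene. Friction and masses are not known exactly. Their poses are not given: they have to be found in the camera images.
- pail: Pale wooden stave pail, loose, upright on the bench, 0.5 to 0.9 kg, slid or tipped by a push of a few N. Origin: centre of its underside, z up. Wall 190 mm across, 12 mm thick, 150 mm high, open on top, two dark hoops. Two flat ears, 62 mm wide, 14 mm thick, stand on the wall at its own +y and -y, up to 212 mm above the bench, each with a brass bush; between them it is open. Both sides are alike
- bush_left (a point): Centre of the bore of the brass bush in the pail's own +y ear, 88 mm from the pail's axis, 188 mm above its underside; axes as the pail's. A plain tube along the pail's y: bore 25 mm, outside 33 mm, 20 mm long, so it reaches from 78 to 98 mm from the pail's axis (196 mm over the outer faces of both bushes)
- bush_right (a point): Centre of the bore of the like bush in the pail's own -y ear, 88 mm from the pail's axis, 188 mm above its underside; axes as the pail's, y along the bore
- bar_center (a point): Middle of the loose straight round dark wooden carrying bar: 18 mm thick, 280 mm long, 55 g; its y axis runs along it. Both ends alike, tapering to 9 mm over the last 10 mm. At the start it lies level in the notches of the rest, axis 55 mm above the bench. In a bush it has 3.5 mm of play all round: left in both it lies 3.5 mm below the bore centres, and rises 7 mm before it carries the pail
- bar_end_a (a point): Tip of the bar at its own +y end, on its axis, 140 mm from the middle
- bar_end_b (a point): Tip of the bar at its own -y end, on its axis, 140 mm from the middle
- rest: Pale plywood rest fixed to the bench. Origin: centre of its underside; the bar lies along its y, middle within 10 mm of the rest's. Base 70 x 130 mm, 12 mm thick. Two uprights, 70 mm wide (x), 14 mm thick, 58 mm high, 52 mm to either side of its middle; each has an open-topped notch 22 mm wide, 12 mm deep, for the bar; over 70 mm of bar stands free beyond each upright
- flask_center (a point): Middle of a bystander: steel vacuum flask with black cap, standing, 68 mm across, 170 mm high; leave it alone
- mallet_center (a point): Middle of the head of a bystander: wooden mallet lying flat, dark head 110 x 62 x 62 mm (its x the long side), light handle 200 mm long to its -y; leave it alone
- driver_center (a point): Middle of a bystander: hoop driver, wooden handle bar 170 x 30 x 24 mm along its x with a dark steel block 30 mm long on top, 44 mm high; leave it alone
Not all that is in view belongs to the job. Several things look just like the rest: the one meant starts farthest to the robot's left.

How it is judged:
On the way, in this order (a step that is already met when the one before it is completed fails the run):
1. the held bar has gone through the bush of one ear: its leading end is between the ears, in line with the bores, the pail still standing (((x of bar_end_a in the frame of pail between -0.012 and 0.012 m and z of bar_end_a in the frame of pail between 0.176 and 0.2 m and y of bar_end_a in the frame of pail between -0.07 and 0.07 m) or (x of bar_end_b in the frame of pail between -0.012 and 0.012 m and z of bar_end_b in the frame of pail between 0.176 and 0.2 m and y of bar_end_b in the frame of pail between -0.07 and 0.07 m)) and contact force between the fingers and bar above 2 N and angle between pail's own z axis and vertical below 0.12 rad and height (world z) of pail below 0.01 m), for 0.1 s.
2. the bar has gone on through the other bush and sticks out beyond both, the pail still standing on the bench (((y of bar_end_a in the frame of pail above 0.106 m and y of bar_end_b in the frame of pail below -0.106 m) or (y of bar_end_b in the frame of pail above 0.106 m and y of bar_end_a in the frame of pail below -0.106 m)) and x of bar_center in the frame of pail between -0.012 and 0.012 m and z of bar_center in the frame of pail between 0.176 and 0.2 m and angle between the y axis of bar_center and the y axis of pail, either way round below 0.1 rad and angle between pail's own z axis and vertical below 0.12 rad and height (world z) of pail below 0.01 m), for 0.2 s.
At the end, for the whole second after the job is handed in: The bar sticks out at least 8 mm beyond both bushes; the fingers hold it within 50 mm of midway between the ears and do not touch the pail; the pail hangs from it, underside 30 to 150 mm above the bench, within 0.2 rad of upright, at rest (under 0.05 m/s, 0.4 rad/s), clear of the rest (((y of bar_end_a in the frame of pail above 0.106 m and y of bar_end_b in the frame of pail below -0.106 m) or (y of bar_end_b in the frame of pail above 0.106 m and y of bar_end_a in the frame of pail below -0.106 m)) and x of bar_center in the frame of pail between -0.012 and 0.012 m and z of bar_center in the frame of pail between 0.176 and 0.2 m and angle between the y axis of bar_center and the y axis of pail, either way round below 0.1 rad and contact force between the fingers and bar above 2 N and y of the grasp point in the frame of pail between -0.05 and 0.05 m and height (world z) of pail between 0.03 and 0.15 m and angle between pail's own z axis and vertical below 0.2 rad and contact force between each of the arm, the fingers and pail below 0.5 N and contact force between pail and rest below 0.1 N and linear speed of pail below 0.05 m/s and angular speed of pail below 0.4 rad/s); the arm keeps its last pose, push and grip.
It fails at once if the pail is tipped over (angle between pail's own z axis and vertical above 0.45 rad).
It fails at once if the bar is dropped on the bench (height (world z) of bar_center below 0.03 m).
It fails at once if the flask is disturbed (distance of flask_center from where it was at the start of the episode above 0.03 m).
It fails at once if the mallet is disturbed (distance of mallet_center from where it was at the start of the episode above 0.03 m).
It fails at once if the hoop driver is disturbed (distance of driver_center from where it was at the start of the episode above 0.03 m).
It also fails if it takes over 67 s, if anything falls off the work surface, if the arm or the gripper's body presses on something with over 40 N, if the wrist force passes 120 N, or if a joint passes its speed limit or range.

ROBOT

A 6-joint arm with a two-finger parallel gripper is mounted at the origin on the work surface. World frame = base frame: x ahead of the robot, y to its left, z up, the work surface at z = 0. Lengths are in m, angles in rad, forces in N, time in s.
With the tool pointing down it reaches from about 0.3 to 0.775 m from the base axis. Payload 14.6 kg.
Tool frame: the origin (TCP) lies at the very end of the fingers, on their centre line; the grasp point (between the pads) lies 19 mm behind it; z points along the fingers, y is the direction in which the jaws open and shut (so a half turn about z gives the same grasp; the last joint's range is limited). The gripper opens to 94 mm and grips with 3 to 60 N. Pads are 16 mm wide; open, the fingers measure 119 mm over their backs; the gripper's body (75 mm by 177 mm) begins 78 mm behind the grasp point.
Start: joints at [-1.222, 0.3, 1.521, -0, 1.321, -0.067], TCP at [0.222, -0.503, 0.175] pointing down, gripper open.
Joint ranges: [-3.03, 3.03], [-0.79, 2.21], [0.23, 2.52], [-1.04, 4.18], [0, 3.07], [-2.55, 2.55]. Speed limits (rad/s): [2.22, 2.22, 2.57, 3.14, 3.14, 3.14].

INTERFACE

Orientations are given as [roll, pitch, yaw] about the fixed x, y, z axes, in that order (R = Rz(yaw) Ry(pitch) Rx(roll)).
In Python, from station import get_obs, vision, hand_in gives the robot as it stands.
- The arm moves only by the tool play_rows, never from a script. Its argument "moves" is a list of rows, each an object with "claw": the opening, from 0 (shut) to 1 (fully open); "linear": the shift along the tool's x, y, z in mm, a list of three; "turn": the turn, a rotation vector about the tool's x, y, z in rad, a list of three. In form: [{"claw": claw, "linear": [tx, ty, tz], "turn": [ax, ay, az]}, ...]. A call has 1 to 8 rows; each row is the pose to reach, as a shift and turn from the pose measured when the call began, along the tool's axes at that moment; what a row does not reach only later rows make up. A row lasts 1/8 s, in which the tool goes at most 62.5 mm and 10.7 degrees, less where a joint would pass 70% of its speed; a pose out of reach is approached as far as the arm can. A call with a gripper value outside its range is refused whole. The fingers move at their own pace and stop on an object; "force" is the grip in N (left out, the last holds). Time passes only in rows, so rows that repeat a pose let the fingers close. It gives the time, the measured TCP pose, the force and the opening at its end, in the units of the state.
- get_obs(): the state, without advancing time (a new reading comes with each control period).
- vision.camera(name): name is "scene" or "top" or "wrist"; returns the picture (420x560x3 uint8, blue, green, red); there is no depth.
- vision.camera_info(name): a dict with "camera_matrix" (3x3 intrinsics, pixels), "k1" (the pictures are not rectified: a ray, as slopes to the right and down, at radius r is drawn at 1 + k1 r^2 times it, then the intrinsics apply), "rvec" (rotation vector, rad) and "tvec" (3), from world to camera coordinates, as OpenCV has them; the wrist camera has in their place "mount" (4x4, takes a point from camera to tool coordinates, whose origin is the TCP and whose axes are the flange's). Camera axes: x right, y down, z forward; pixel columns grow to the right and rows downward; lengths in m; the calibration is good to about 2 mm. A picture is of the moment at which its call begins: read the wrist's pose just before it. camera_info takes no time and is no camera call.
- hand_in(): hands the job in, once; it reports no verdict.
The state is a dict: "time_s": time; "qpos": joint angles; "joint_vel": joint speeds; "tau": joint torques, N m; "ee_pos": TCP position; "eef_rot": TCP orientation; "force": force on the tool from outside, world axes, zero at the start; "moment": the same for the moment, N m; "grip_width": finger opening in m.
Only numpy, scipy, OpenCV 4.12 (cv2) and the standard library are available. Lean on these libraries where they do the work, as an engineer would, in place of code of your own. Each camera call takes 0.05 s, during which the arm holds its last target.

## Working session

There is one attempt and no reset: what is moved stays moved. The work goes in short steps, Python scripts to look and compute and a tool call to move; the robot and the scene stay as the last step left them, time stands still between calls to the robot, and variables do not carry over. Pictures are saved under pics/ and viewed, and the job is handed in when it is done.

Besides the shell and the picture viewer there is one more tool, called after "Call:" as name(argument=value, ...), one argument or row to a line, values as JSON. play_rows: Moves the arm, as the interface text tells. Its arguments: {"type":"object","properties":{"moves":{"type":"array","items":{"type":"object","properties":{"claw":{"type":"number"},"linear":{"type":"array","items":{"type":"number"}},"turn":{"type":"array","items":{"type":"number"}}}}},"force":{"type":"number"}},"required":["moves"]}

```bash
mkdir -p pics; ls; python3 - <<'E'
from station import get_obs, vision
import cv2
print(get_obs())
for n in ["scene","top","wrist"]:
    print(n,vision.camera_info(n))
for n in ["scene","top"]:
    cv2.imwrite(f"pics/{n}0.png",vision.camera(n))
E
```

```text
pics
{'time_s': 0.0, 'qpos': array([-1.22160967e+00,  3.00446344e-01,  1.52156731e+00, -7.67918598e-06,
        1.32071142e+00, -6.65758076e-02]), 'joint_vel': array([-0.00218479,  0.00024398,  0.00035828, -0.00020981, -0.00072033,
       -0.00029599]), 'tau': array([ 1.56609127e-03, -5.31807196e+01, -3.52736557e+01,  7.09055574e-02,
        2.44342204e-02, -5.22872779e-05]), 'ee_pos': array([ 0.22204471, -0.50286439,  0.17480576]), 'eef_rot': array([-3.14046225e+00, -6.79142822e-05,  4.15764332e-01]), 'force': array([ 0.72342256, -0.67402682,  0.10891003]), 'moment': array([-0.01748923, -0.01098246,  0.0245097 ]), 'grip_width': 0.09397611584621979}
scene {'camera_matrix': array([[505.09305284,   0.        , 288.29945968],
       [  0.        , 505.09305284, 217.15775889],
       [  0.        ,   0.        ,   1.        ]]), 'k1': -0.1617971157885336, 'rvec': array([ 1.22067626,  2.44008976, -0.80239763]), 'tvec': array([ 0.37977269, -0.21871775,  1.57362074])}
top {'camera_matrix': array([[471.51398921,   0.        , 273.46984786],
       [  0.        , 471.51398921, 207.95003192],
       [  0.        ,   0.        ,   1.        ]]), 'k1': -0.015912327418863337, 'rvec': array([ 2.15164584, -2.12786082,  0.18787796]), 'tvec': array([-0.11216231,  0.54809616,  1.52838529])}
wrist {'camera_matrix': array([[330.48012754,   0.        , 278.46671793],
       [  0.        , 330.48012754, 214.3890682 ],
       [  0.        ,   0.        ,   1.        ]]), 'k1': -0.07008183437269058, 'mount': array([[-1.39048519e-04, -9.64130622e-01, -2.65428190e-01,
         7.71061368e-02],
       [ 9.99999984e-01, -1.63907725e-04,  7.15068745e-05,
        -6.17278335e-04],
       [-1.12447698e-04, -2.65428176e-01,  9.64130629e-01,
        -2.09601353e-01],
       [ 0.00000000e+00,  0.00000000e+00,  0.00000000e+00,
         1.00000000e+00]])}
```

View pics/scene0.png

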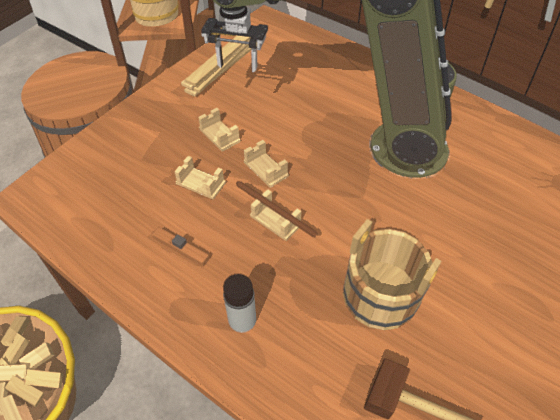

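View pics/top0.png

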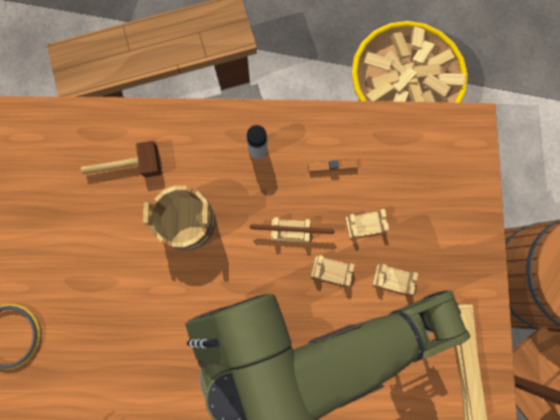

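```bash
cat > h.py <<'E'
import numpy as np, cv2
from station import get_obs, vision
from scipy.spatial.transform import Rotation as R
def cam(n):
    i=vision.camera_info(n);K=i['camera_matrix'];k=i['k1']
    if n=='wrist':
        o=get_obs();T=np.eye(4);T[:3,:3]=R.from_euler('xyz',o['eef_rot']).as_matrix();T[:3,3]=o['ee_pos']
        M=np.linalg.inv(T@i['mount'])
        return K,k,cv2.Rodrigues(M[:3,:3])[0].ravel(),M[:3,3]
    return K,k,i['rvec'],i['tvec']
def proj(c,P):
    K,k,r,t=c
    return cv2.projectPoints(np.atleast_2d(np.float64(P)),r,t,K,np.array([k,0,0,0,0.]))[0].reshape(-1,2)
def unp(c,uv,z):
    K,k,r,t=c
    n=cv2.undistortPoints(np.float64(uv).reshape(-1,1,2),K,np.array([k,0,0,0,0.])).reshape(-1,2)
    Rm=cv2.Rodrigues(r)[0];o=-Rm.T@t
    d=np.c_[n,np.ones(len(n))]@Rm
    return o+d*((z-o[2])/d[:,2])[:,None]
def crop(im,x0,y0,x1,y1,s,name):
    cv2.imwrite(name,cv2.resize(im[y0:y1,x0:x1],None,fx=s,fy=s,interpolation=cv2.INTER_CUBIC))
E
python3 - <<'E'
import cv2
from h import crop
s=cv2.imread('pics/scene0.png');t=cv2.imread('pics/top0.png')
crop(t,130,170,350,260,3.6,'pics/t1.png')
crop(s,225,170,445,335,3.6,'pics/s1.png')
E
```

```text
(no output)
```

View pics/t1.png

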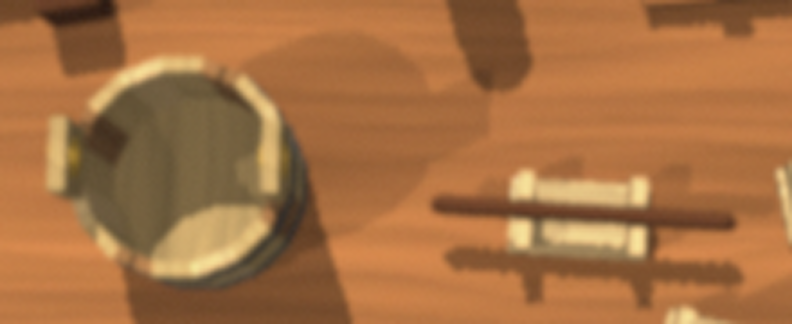

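View pics/s1.png

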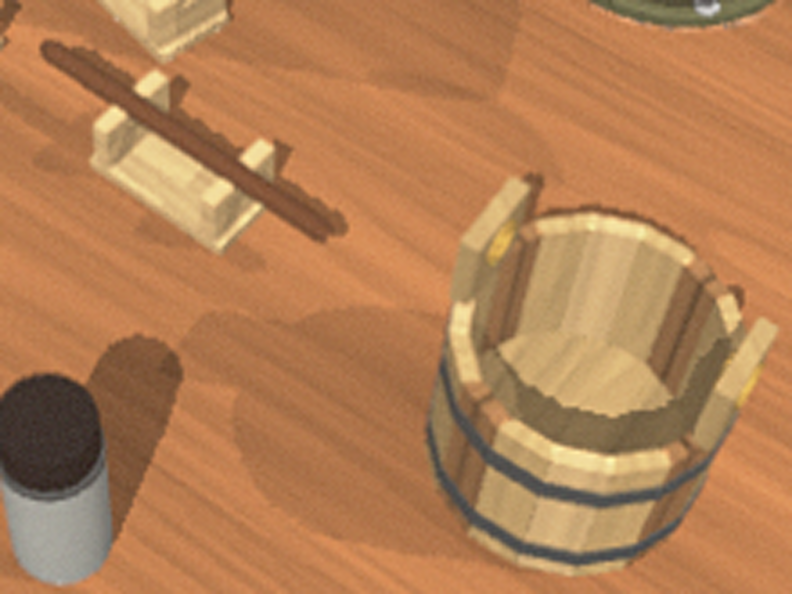

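```bash
cat >> h.py <<'E'
def pailpts(x,y,yaw):
    c,s=np.cos(yaw),np.sin(yaw)
    L=[]
    for sg in (1,-1):
        for yy in (81,95):
            q=[(-31,sg*yy,150),(-31,sg*yy,212),(31,sg*yy,212),(31,sg*yy,150)]
            L.append(np.float64(q)/1e3)
        a=np.linspace(0,2*np.pi,17)
        for yy in (78,98):
            for r in (12.5,16.5):
                L.append(np.c_[r*np.cos(a),0*a+sg*yy,188+r*np.sin(a)]/1e3)
    a=np.linspace(0,2*np.pi,40)
    for r,z in((95,150),(83,150),(95,0)):
        L.append(np.c_[r*np.cos(a),r*np.sin(a),0*a+z]/1e3)
    M=np.array([[c,-s,0],[s,c,0],[0,0,1]])
    return [l@M.T+[x,y,0] for l in L]
def overlay(im,c,lines,s,x0,y0,col=(255,0,255)):
    for l in lines:
        p=(proj(c,l)-[x0,y0]+.5)*s-.5
        cv2.polylines(im,[np.int32(np.round(p))],False,col,1)
E
cat > m.py <<'E'
from h import *
from scipy.optimize import least_squares
ct=cam('top');cs=cam('scene')
T=lambda p:np.float64(p)/3.6+[130,170]
S=lambda p:np.float64(p)/3.6+[225,170]
for n,f,c in(('top',T,ct),('scene',S,cs)):
    r=cv2.Rodrigues(c[2])[0];print(n,'campos',-r.T@c[3])
bt=unp(ct,T([(433,203),(735,221)]),.055)
bs=unp(cs,S([(46,47),(333,232)]),.055)
print(bt,np.linalg.norm(bt[0]-bt[1]));print(bs,np.linalg.norm(bs[0]-bs[1]))
# ear tops
print(unp(ct,T([(59,117),(59,190),(270,110),(270,190)]),.212))
print(unp(cs,S([(520,180),(465,245),(765,325),(712,395)]),.212))
E
python3 m.py
```

```text
top campos [ 0.29034887 -0.0918036   1.59881863]
scene campos [1.13441613 0.34788345 1.12268612]
[[ 0.48526567 -0.03015872  0.055     ]
 [ 0.47185054 -0.30694975  0.055     ]] 0.2771159323599004
[[ 0.47246972 -0.29856514  0.055     ]
 [ 0.48189013 -0.02267414  0.055     ]] 0.27605178615678644
[[0.53353912 0.27461644 0.212     ]
 [0.47258511 0.27130139 0.212     ]
 [0.54154499 0.10013721 0.212     ]
 [0.47464723 0.09786063 0.212     ]]
[[0.4741     0.10316893 0.212     ]
 [0.53709805 0.10175968 0.212     ]
 [0.47708828 0.27848039 0.212     ]
 [0.53962952 0.27487912 0.212     ]]
```

```bash
cat > ov.py <<'E'
from h import *
import sys
x,y,yaw=map(float,sys.argv[1:4])
out=[]
for n,f,(x0,y0,x1,y1) in(('top','pics/top0.png',(135,175,225,260)),('scene','pics/scene0.png',(335,210,445,335))):
    im=cv2.imread(f)[y0:y1,x0:x1]; s=4 if n=='scene' else 4
    im=cv2.resize(im,None,fx=s,fy=s,interpolation=cv2.INTER_CUBIC)
    overlay(im,cam(n),pailpts(x,y,yaw),s,x0,y0)
    out.append(cv2.copyMakeBorder(im,0,500-im.shape[0],0,0,cv2.BORDER_CONSTANT))
o=np.hstack(out);print(o.shape);cv2.imwrite('pics/'+sys.argv[4],o[:, :800])
E
python3 ov.py .506 .188 0.01 ov1.png
```

```text
(500, 800, 3)
```

View pics/ov1.png

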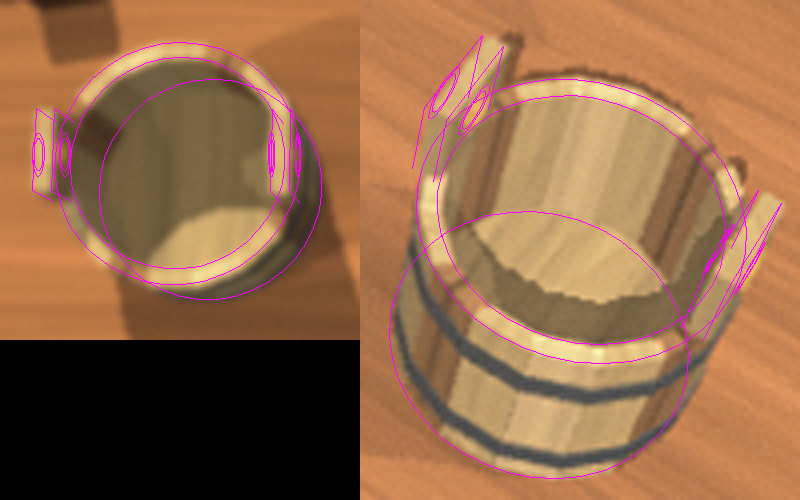

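```bash
cat > ov2.py <<'E'
from h import *
import sys
x,y,yaw=map(float,sys.argv[1:4])
x0,y0,x1,y1=340,210,445,285
im=cv2.resize(cv2.imread('pics/scene0.png')[y0:y1,x0:x1],None,fx=7.5,fy=7.5,interpolation=cv2.INTER_CUBIC)
c=cam('scene')
overlay(im,c,pailpts(x,y,yaw)[:12],7.5,x0,y0)
cv2.imwrite('pics/'+sys.argv[4],im)
E
python3 ov2.py .506 .188 0.01 ov2.png;python3 ov2.py .504 .191 0.00 ov3.png
```

```text
(no output)
```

View pics/ov3.png

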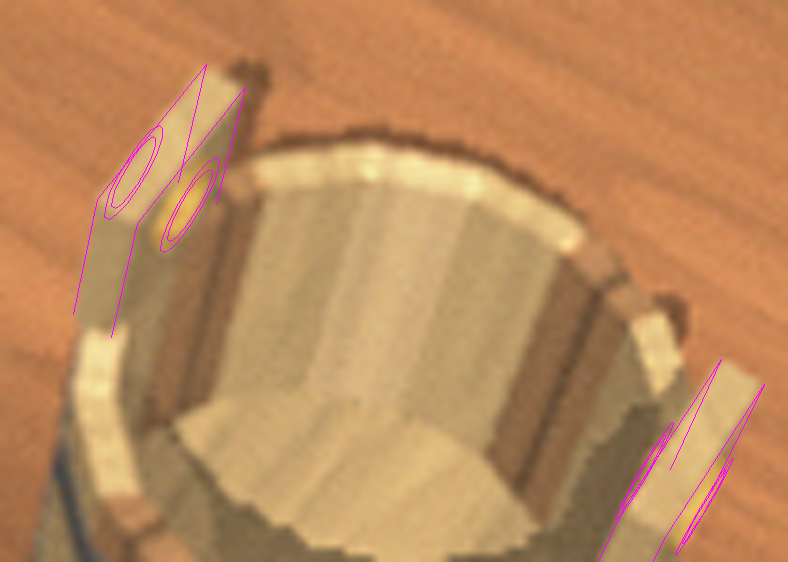

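```bash
cat > go.py <<'E'
from h import *
import sys
# target x y z yaw (tool down)
x,y,z,yaw=map(float,sys.argv[1:5])
o=get_obs();R0=R.from_euler('xyz',o['eef_rot']);
Rt=R.from_euler('xyz',[np.pi,0,yaw])
d=R0.inv().apply(np.array([x,y,z])-o['ee_pos'])*1e3
print('t',o['time_s'],'pos',o['ee_pos'].round(4),'rot',o['eef_rot'].round(4),'w',round(o['grip_width'],4),'F',o['force'].round(2),'M',o['moment'].round(2))
print('linear',d.round(1),'turn',(R0.inv()*Rt).as_rotvec().round(4),'q',o['qpos'].round(2))
E
python3 go.py .4733 -.275 .14 1.529
python3 - <<'E'
from h import *
print(unp(cam('top'),[(291,230),(367,224),(333,270),(396,279),(347,226)],.03).round(3))
print(unp(cam('top'),[(258,140)],.17).round(3),unp(cam('top'),[(333,166)],.02).round(3),unp(cam('top'),[(148,158)],.06).round(3))
E
```

```text
t 0.1 pos [ 0.2221 -0.5029  0.1748] rot [-3.1405e+00 -1.0000e-04  4.1580e-01] w 0.094 F [ 0.46  0.75 -0.57] M [-0.01  0.02 -0.  ]
linear [ 321.9 -106.9   35. ] turn [-9.0000e-04 -6.0000e-04 -1.1132e+00] q [-1.22  0.3   1.52 -0.    1.32 -0.07]
[[ 0.478 -0.166  0.03 ]
 [ 0.501 -0.421  0.03 ]
 [ 0.346 -0.305  0.03 ]
 [ 0.319 -0.514  0.03 ]
 [ 0.493 -0.354  0.03 ]]
[[ 0.745 -0.054  0.17 ]] [[ 0.703 -0.31   0.02 ]] [[0.712 0.318 0.06 ]]
```

The four rests, in top-picture pixels, are (291,230), (367,224), (333,270) and (396,279). The one at (291,230) is farthest left, at y≈-0.166, and it carries the bar, as crop t1 confirms. I'm moving to a hover over the bar's -y end.

Call:
play_rows(
  moves=[
    {"claw":1,"linear":[40,-13,4],"turn":[0,0,-0.14]},
    {"claw":1,"linear":[85,-28,9],"turn":[0,0,-0.3]},
    {"claw":1,"linear":[135,-45,15],"turn":[0,0,-0.46]},
    {"claw":1,"linear":[185,-61,20],"turn":[0,0,-0.62]},
    {"claw":1,"linear":[235,-78,25],"turn":[0,0,-0.78]},
    {"claw":1,"linear":[285,-95,31],"turn":[0,0,-0.94]},
    {"claw":1,"linear":[322,-107,35],"turn":[0,0,-1.113]},
    {"claw":1,"linear":[322,-107,35],"turn":[0,0,-1.113]},
  ],
)

```text
time_s: 1.1
ee_pos: [0.4744, -0.2731, 0.1392]
eef_rot: [-3.14, -0.002, 1.533]
force: [-1.2, -0.8, -0.2]
grip_width: 0.0939
```

```bash
python3 go.py .4733 -.275 .036 1.529
python3 - <<'E'
from h import *
c=cam('wrist');im=vision.camera('wrist')
cv2.imwrite('pics/w1.png',im)
d=np.array([.042,.999,0]);b=np.array([.4776,-.1645,.055])
overlay(im,c,[np.array([b-d*.14,b+d*.14])],1,0,0)
cv2.imwrite('pics/w1o.png',im)
E
```

```text
t 1.1 pos [ 0.4744 -0.2731  0.1392] rot [-3.1402e+00 -1.7000e-03  1.5332e+00] w 0.0939 F [-1.2  -0.81 -0.21] M [-0.01 -0.04 -0.  ]
linear [ -2.1  -0.9 103.2] turn [-0.0014 -0.0017  0.0042] q [-0.59  0.33  1.57  0.    1.24 -0.55]
```

View pics/w1o.png

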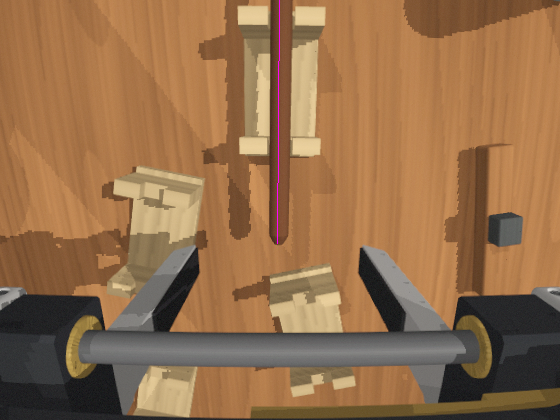

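Call:
play_rows(
  moves=[
    {"claw":1,"linear":[0,0,35],"turn":[0,0,0]},
    {"claw":1,"linear":[-1,0,75],"turn":[0,0,0]},
    {"claw":1,"linear":[-2,0,103],"turn":[0,0,0.002]},
    {"claw":1,"linear":[-2,0,103],"turn":[0,0,0.002]},
    {"claw":0,"linear":[-2,0,103],"turn":[0,0,0.002]},
    {"claw":0,"linear":[-2,0,103],"turn":[0,0,0.002]},
    {"claw":0,"linear":[-2,0,103],"turn":[0,0,0.002]},
    {"claw":0,"linear":[-2,0,103],"turn":[0,0,0.002]},
  ],
  force=60,
)

```text
time_s: 2.15
ee_pos: [0.4735, -0.2762, 0.0369]
eef_rot: [-3.141, -0.001, 1.527]
force: [-0.6, -0.1, 0.1]
grip_width: 0.0574
```

```bash
python3 go.py .4743 -.275 .169 1.5708; python3 - <<'E'
from h import *
cv2.imwrite('pics/w2.png',vision.camera('wrist'))
E
```

```text
t 2.15 pos [ 0.4735 -0.2762  0.0369] rot [-3.1407e+00 -1.1000e-03  1.5272e+00] w 0.0574 F [-0.59 -0.11  0.05] M [-0.08 -0.04  0.05]
linear [   1.3    0.7 -132.1] turn [-0.0008 -0.0011 -0.0436] q [-0.6   0.45  1.66  0.    1.03 -0.55]
```

View pics/w2.png

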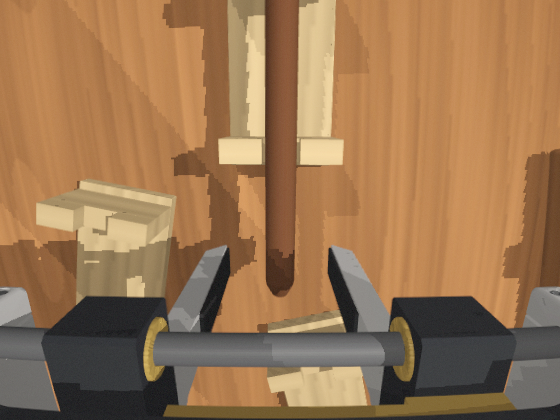

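Call:
play_rows(
  moves=[
    {"claw":0,"linear":[0,0,1],"turn":[0,0,0]},
    {"claw":0,"linear":[0,0,1],"turn":[0,0,0]},
    {"claw":0,"linear":[0,0,1],"turn":[0,0,0]},
    {"claw":0,"linear":[0,0,1],"turn":[0,0,0]},
    {"claw":0,"linear":[0,0,1],"turn":[0,0,0]},
    {"claw":0,"linear":[0,0,1],"turn":[0,0,0]},
    {"claw":0,"linear":[0,0,1],"turn":[0,0,0]},
  ],
)

```text
time_s: 3.08
ee_pos: [0.4734, -0.2762, 0.0358]
eef_rot: [-3.141, -0.001, 1.527]
force: [0.3, 0.5, -0.1]
grip_width: 0.0006
```

```bash
python3 go.py .4743 -.275 .169 1.5708; python3 - <<'E'
from h import *
cv2.imwrite('pics/w3.png',vision.camera('wrist'))
E
```

```text
t 3.075 pos [ 0.4734 -0.2762  0.0358] rot [-3.1407e+00 -1.1000e-03  1.5272e+00] w 0.0006 F [ 0.31  0.54 -0.15] M [-0.02 -0.02  0.  ]
linear [   1.3    0.7 -133.2] turn [-0.0009 -0.0012 -0.0436] q [-0.6   0.45  1.66  0.    1.03 -0.55]
```

View pics/w3.png

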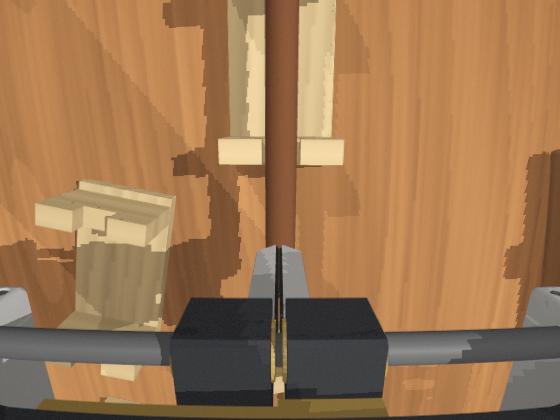

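```bash
python3 - <<'E'
from h import *
s=vision.camera('scene');t=vision.camera('top')
crop(s,200,140,360,260,5,'pics/s2.png');crop(t,230,190,350,270,6,'pics/t2.png')
E
```

```text
(no output)
```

View pics/s2.png

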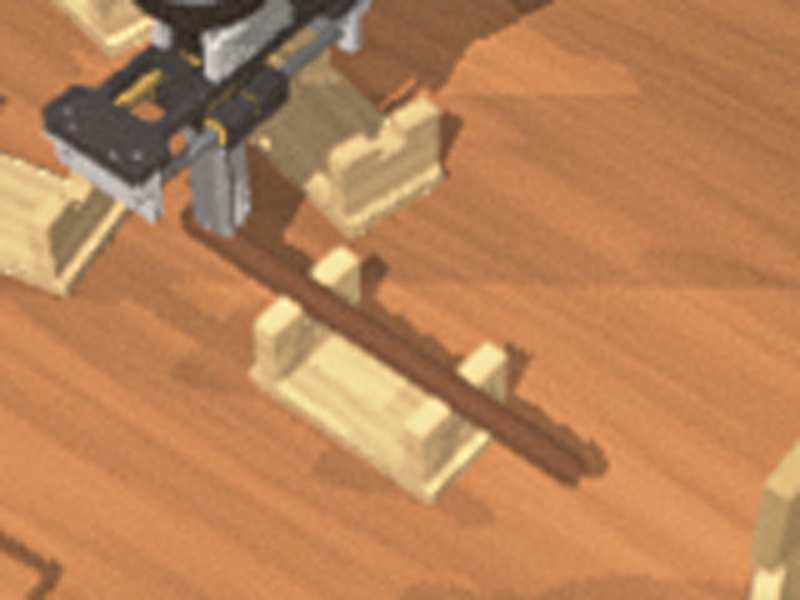

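View pics/t2.png

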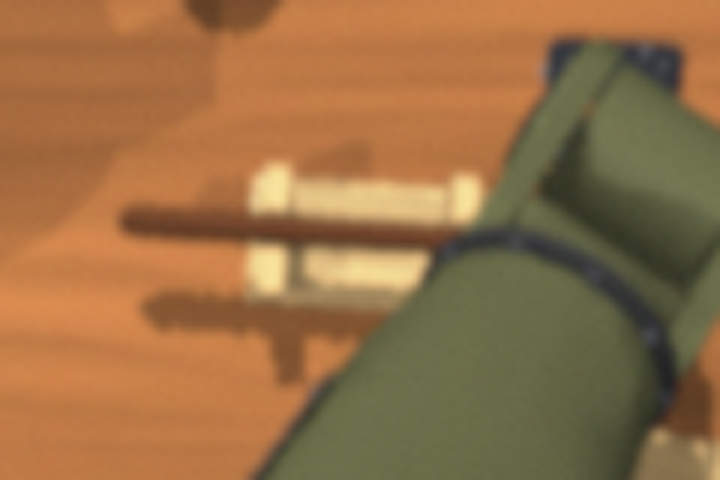

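```bash
python3 - <<'E'
from h import *
o=get_obs();p=o['ee_pos']
for z in (0,.019,.035):
    q=p+[0,0,z]
    print(z,(proj(cam('scene'),q)-[200,140])*5, proj(cam('wrist'),q))
print((proj(cam('scene'),[[.472,-.303,.055],[.4735,-.276,.055],[.4735,-.276,.046]])-[200,140])*5)
E
```

```text
0 [[220.68391779 257.15740069]] [[278.90187375 242.92774876]]
0.019 [[218.82288838 235.19124385]] [[278.88823504 253.57583239]]
0.035 [[217.22892766 216.32804778]] [[278.87465063 264.12805472]]
[[183.34794333 211.12431866]
 [218.89765083 235.09743565]
 [219.78324419 245.56304302]]
```

Call:
play_rows(
  moves=[
    {"claw":0.5,"linear":[0,0,-2],"turn":[0,0,0]},
    {"claw":0.5,"linear":[0,0,-2],"turn":[0,0,0]},
    {"claw":0.5,"linear":[0,0,-2],"turn":[0,0,0]},
    {"claw":0.5,"linear":[0,0,-2],"turn":[0,0,0]},
    {"claw":0.5,"linear":[0,0,-2],"turn":[0,0,0]},
    {"claw":0.5,"linear":[0,0,-2],"turn":[0,0,0]},
  ],
)

```text
time_s: 3.98
ee_pos: [0.4735, -0.2761, 0.0378]
eef_rot: [-3.141, -0.001, 1.527]
force: [0.4, -0.6, 0.8]
grip_width: 0.0468
```

```bash
python3 go.py .4735 -.276 .010 1.529; python3 - <<'E'
from h import *
s=vision.camera('scene')
crop(s,215,150,275,200,13,'pics/s3.png');w=vision.camera('wrist');crop(w,180,200,380,350,4,'pics/w4.png')
E
```

```text
t 3.975 pos [ 0.4735 -0.2761  0.0378] rot [-3.1406e+00 -1.2000e-03  1.5272e+00] w 0.0468 F [ 0.4  -0.58  0.79] M [-0.03 -0.12 -0.03]
linear [ 0.1  0.1 27.8] turn [-0.001  -0.0012 -0.0018] q [-0.6   0.45  1.66  0.    1.03 -0.55]
```

View pics/s3.png

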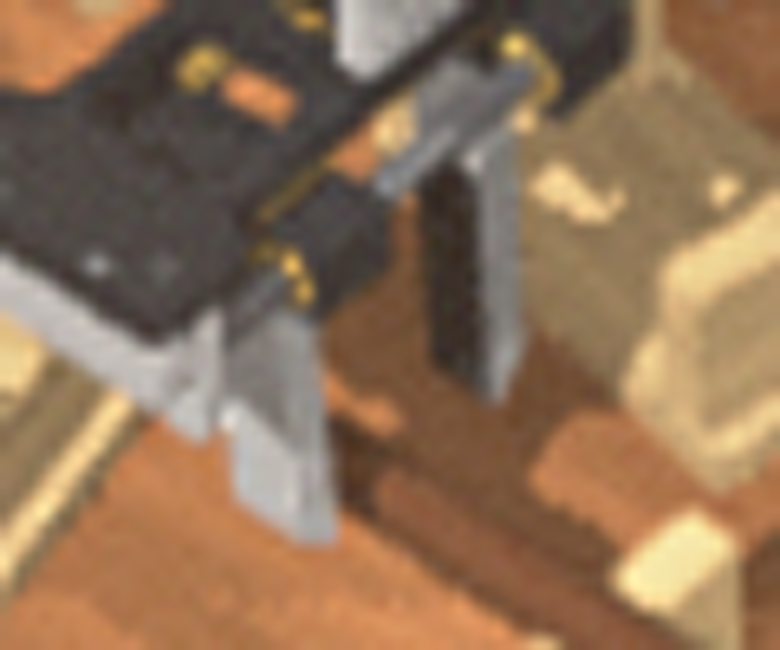

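View pics/w4.png

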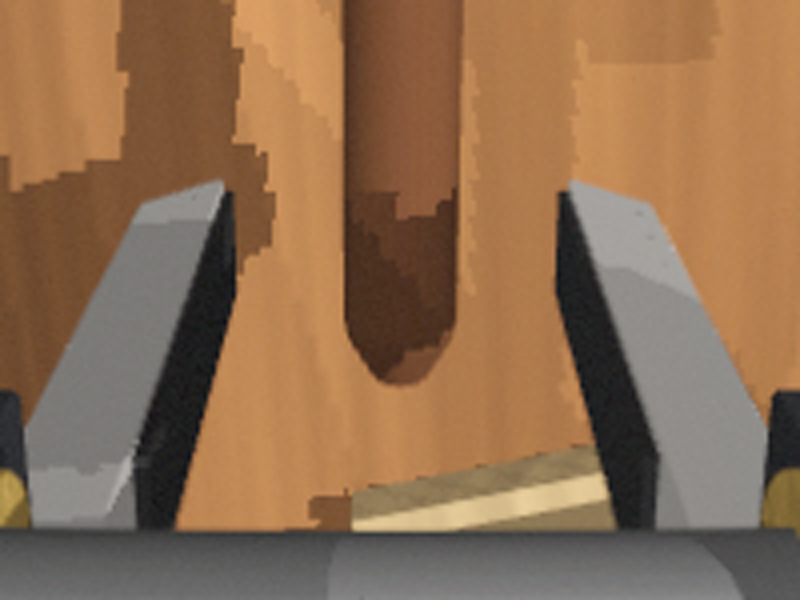

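The fingertips show about 28 mm short of the reported TCP in both the wrist and scene pictures, so they closed above the bar. I'll go 29 mm lower, which is still clear of the bench.

Call:
play_rows(
  moves=[
    {"claw":0.5,"linear":[0,1,10],"turn":[0,0,0]},
    {"claw":0.5,"linear":[0,1,20],"turn":[0,0,0]},
    {"claw":0.5,"linear":[0,1,29],"turn":[0,0,0]},
    {"claw":0,"linear":[0,1,29],"turn":[0,0,0]},
    {"claw":0,"linear":[0,1,29],"turn":[0,0,0]},
    {"claw":0,"linear":[0,1,29],"turn":[0,0,0]},
    {"claw":0,"linear":[0,1,29],"turn":[0,0,0]},
    {"claw":0,"linear":[0,1,29],"turn":[0,0,0]},
  ],
  force=60,
)

```text
time_s: 5.08
ee_pos: [0.4746, -0.2763, 0.009]
eef_rot: [-3.141, -0.001, 1.527]
force: [0.4, -0.7, 1.0]
grip_width: 0.0167
```

```bash
python3 go.py .4735 -.276 .010 1.529; python3 - <<'E'
from h import *
s=vision.camera('scene')
crop(s,215,150,275,200,13,'pics/s4.png');w=vision.camera('wrist');crop(w,180,200,380,350,4,'pics/w5.png')
E
```

```text
t 5.075 pos [ 0.4746 -0.2763  0.009 ] rot [-3.1411e+00 -9.0000e-04  1.5272e+00] w 0.0167 F [ 0.37 -0.69  1.03] M [-0.1  -0.14 -0.02]
linear [ 0.2 -1.1 -1. ] turn [-0.0005 -0.0009 -0.0018] q [-0.59  0.49  1.67  0.    0.98 -0.55]
```

View pics/s4.png

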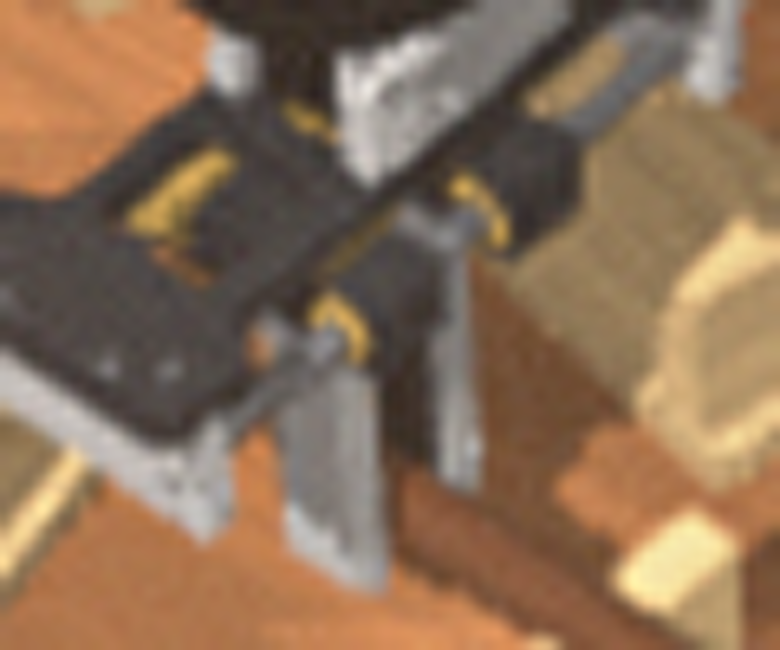

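View pics/w5.png

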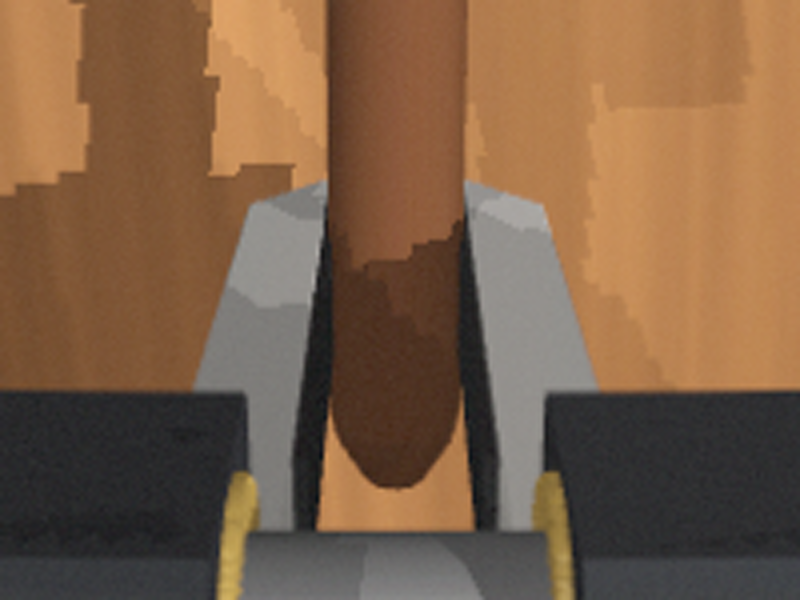

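Call:
play_rows(
  moves=[
    {"claw":0,"linear":[0,0,0],"turn":[0,0,0]},
    {"claw":0,"linear":[0,0,-15],"turn":[0,0,0]},
    {"claw":0,"linear":[0,0,-40],"turn":[0,0,0]},
    {"claw":0,"linear":[0,0,-70],"turn":[0,0,-0.01]},
    {"claw":0,"linear":[0,0,-100],"turn":[0,0,-0.025]},
    {"claw":0,"linear":[0,0,-125],"turn":[0,0,-0.04]},
    {"claw":0,"linear":[0,0,-133],"turn":[0,0,-0.04]},
    {"claw":0,"linear":[0,0,-133],"turn":[0,0,-0.04]},
  ],
)

```text
time_s: 6.18
ee_pos: [0.4746, -0.2763, 0.1421]
eef_rot: [-3.141, -0.001, 1.567]
force: [-0.6, -0.4, -1.1]
grip_width: 0.0161
```

```bash
python3 go.py .505 -.195 .142 1.5708; python3 - <<'E'
from h import *
cv2.imwrite('pics/s5.png',vision.camera('scene'));cv2.imwrite('pics/w6.png',vision.camera('wrist'))
crop(cv2.imread('pics/s5.png'),215,110,375,230,5,'pics/s5c.png')
E
```

```text
t 6.175 pos [ 0.4746 -0.2763  0.1421] rot [-3.1413e+00 -8.0000e-04  1.5668e+00] w 0.0161 F [-0.64 -0.38 -1.07] M [-0.1  -0.03  0.03]
linear [81.5 30.1  0.1] turn [-0.0002 -0.0008 -0.004 ] q [-0.59  0.33  1.56  0.    1.25 -0.59]
```

View pics/s5c.png

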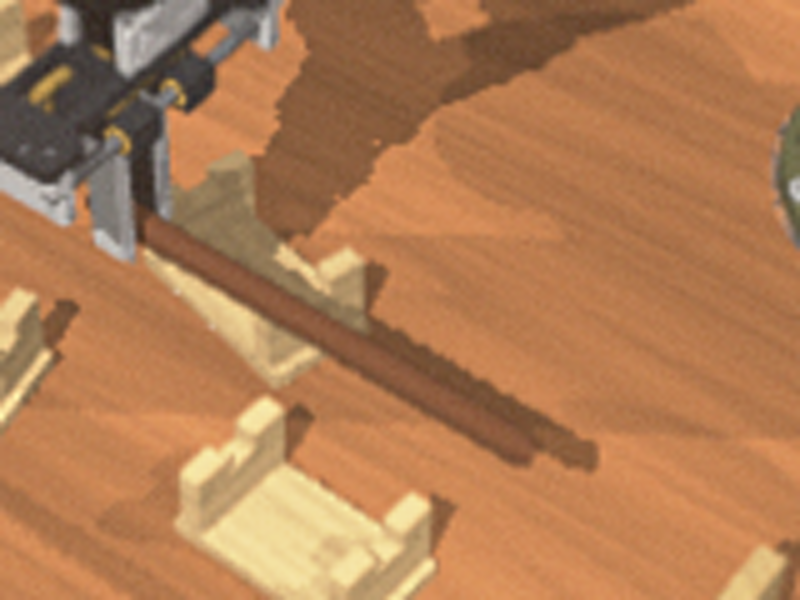

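View pics/w6.png

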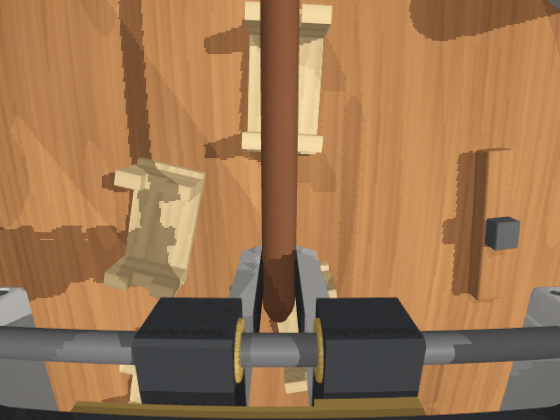

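```bash
python3 - <<'E'
from h import *
c=cam('scene')
g=np.array([.4746,-.2763,.188])
for z in (.188,.18,.17,.16,.15):
    L=.2525
    dz=z-.188
    print(z,(proj(c,[.4746,-.2763+np.sqrt(L*L-dz*dz),z])-[215,110]+.5)*5-.5)
print((proj(c,g)-[215,110])*5)
E
```

```text
0.188 [[538.30626172 452.98702223]]
0.18 [[536.94758437 463.34005913]]
0.17 [[534.65552177 475.77557908]]
0.16 [[531.7128592  487.65314398]]
0.15 [[528.12637473 498.9755067 ]]
[[128.03228851 218.27306065]]
```

```bash
cat > bar.py <<'E'
from h import *
def barlines(g,L1,L2,yaw,pitch,r=.009):
    # g grasp pt on axis; L1 to +end, L2 to -end; pitch<0 droop
    d=np.array([-np.sin(yaw)*np.cos(pitch),np.cos(yaw)*np.cos(pitch),np.sin(pitch)])
    n=np.cross(d,[0,0,1]);n/=np.linalg.norm(n);m=np.cross(n,d)
    a=np.linspace(0,2*np.pi,25)[:,None]
    ring=lambda p,r:p+r*(np.cos(a)*n+np.sin(a)*m)
    o=[ring(g+d*L1,.0045),ring(g+d*(L1-.01),r),ring(g-d*L2,.0045),ring(g-d*(L2-.01),r)]
    return o
E
python3 - <<'E'
from bar import *
x0,y0,x1,y1=280,180,340,220
im=cv2.imread('pics/s5.png')[y0:y1,x0:x1];im=cv2.resize(im,None,fx=13,fy=13,interpolation=cv2.INTER_CUBIC)
c=cam('scene')
overlay(im,c,barlines(np.array([.4746,-.2763,.188]),.2525,.0275,0,0),13,x0,y0,(255,0,255))
overlay(im,c,barlines(np.array([.4746,-.2763,.188]),.2525,.0275,0,-.03),13,x0,y0,(255,255,0))
cv2.imwrite('pics/s5o.png',im)
E
```

View pics/s5o.png

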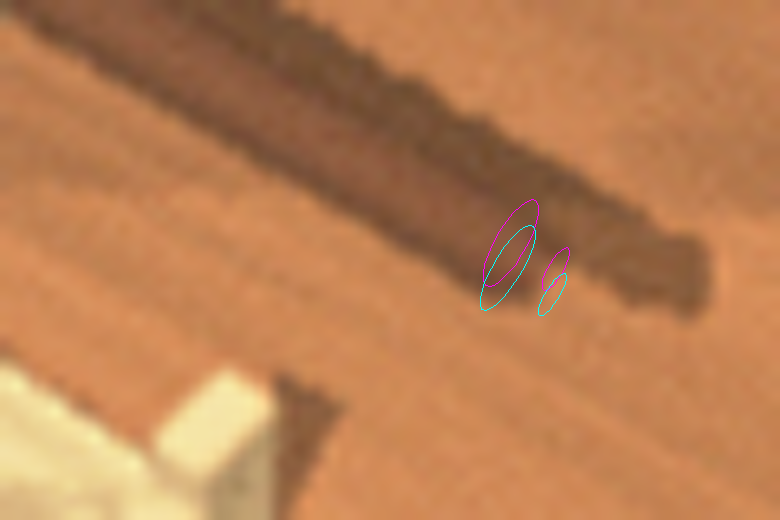

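Call:
play_rows(
  moves=[
    {"claw":0,"linear":[10,5,0],"turn":[0,0,0]},
    {"claw":0,"linear":[30,12,0],"turn":[0,0,0]},
    {"claw":0,"linear":[50,20,0],"turn":[0,0,0]},
    {"claw":0,"linear":[70,26,0],"turn":[0,0,0]},
    {"claw":0,"linear":[85,30,0],"turn":[0,0,-0.004]},
    {"claw":0,"linear":[91,30,0],"turn":[0,0,-0.004]},
    {"claw":0,"linear":[91,30,0],"turn":[0,0,-0.004]},
  ],
)

```text
time_s: 7.15
ee_pos: [0.5045, -0.1851, 0.141]
eef_rot: [-3.14, -0.002, 1.571]
force: [-0.1, 0.8, -0.1]
grip_width: 0.0169
```

```bash
python3 go.py .505 -.1 .142 1.5708; python3 - <<'E'
from bar import *
cv2.imwrite('pics/s6.png',vision.camera('scene'));cv2.imwrite('pics/t6.png',vision.camera('top'))
p=get_obs()['ee_pos']
B=barlines(p+[0,0,.046],.251,.029,0,-.01)
for f,(x0,y0,x1,y1),s,n in(('t6',(135,170,255,260),6,'top'),('s6',(320,200,450,300),6,'scene')):
    im=cv2.imread(f'pics/{f}.png')[y0:y1,x0:x1];im=cv2.resize(im,None,fx=s,fy=s,interpolation=cv2.INTER_CUBIC)
    cv2.imwrite(f'pics/{f}c.png',im)
    overlay(im,cam(n),B,s,x0,y0,(255,255,0));overlay(im,cam(n),pailpts(.505,.1895,0),s,x0,y0)
    cv2.imwrite(f'pics/{f}o.png',im)
E
```

```text
t 7.15 pos [ 0.5045 -0.1851  0.141 ] rot [-3.1396e+00 -1.8000e-03  1.5713e+00] w 0.0169 F [-0.05  0.84 -0.09] M [-0.04 -0.1  -0.01]
linear [85.1  0.5 -0.8] turn [-0.002  -0.0018  0.0005] q [-0.42  0.3   1.6   0.    1.24 -0.42]
```

View pics/t6o.png

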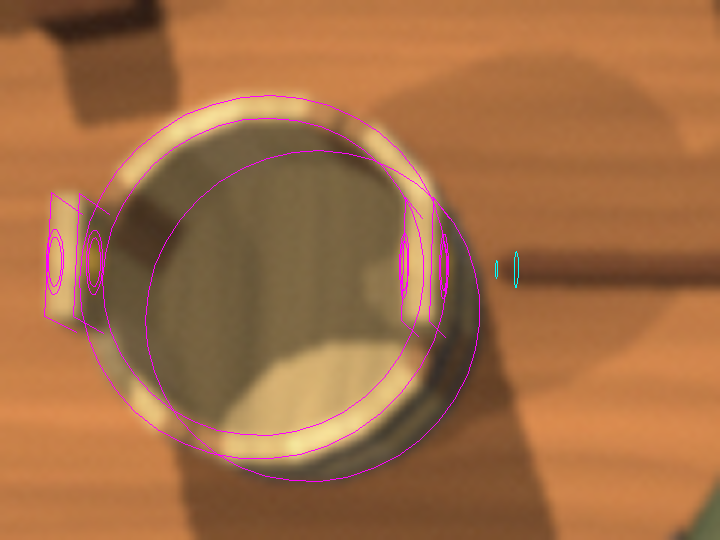

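View pics/s6o.png

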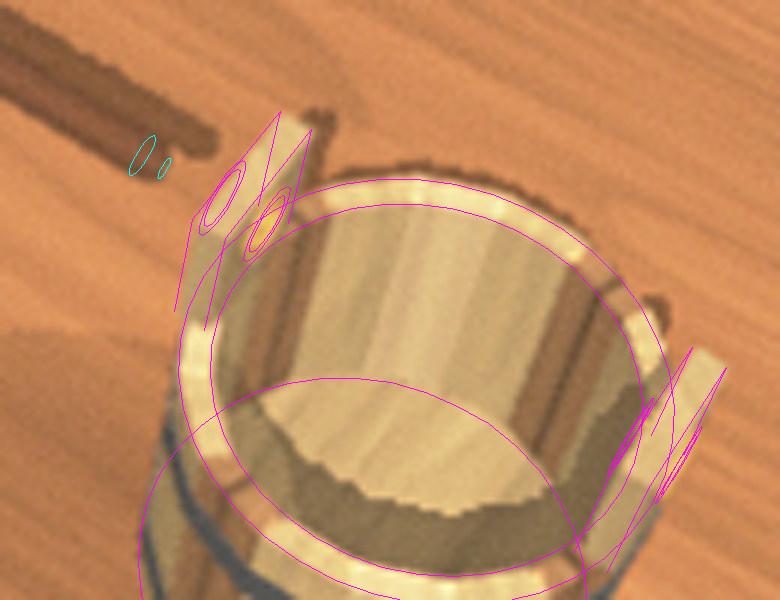

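View pics/s6c.png

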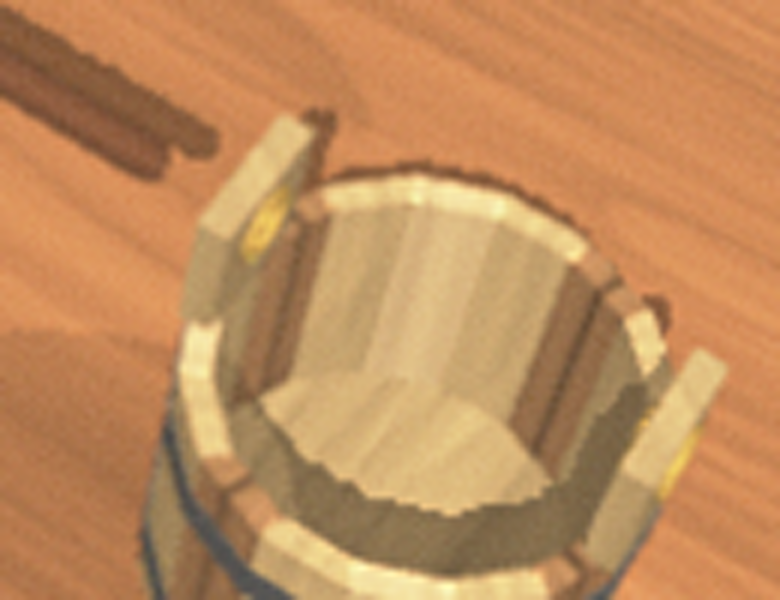

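Call:
play_rows(
  moves=[
    {"claw":0,"linear":[8,0,-2],"turn":[0,0,0]},
    {"claw":0,"linear":[16,0,-2],"turn":[0,0,0]},
    {"claw":0,"linear":[24,0,-2],"turn":[0,0,0]},
    {"claw":0,"linear":[31,0,-2],"turn":[0,0,0]},
    {"claw":0,"linear":[38,0,-2],"turn":[0,0,0]},
    {"claw":0,"linear":[45,0,-2],"turn":[0,0,0]},
    {"claw":0,"linear":[45,0,-2],"turn":[0,0,0]},
  ],
)

```text
time_s: 8.12
ee_pos: [0.5045, -0.1402, 0.1432]
eef_rot: [-3.14, -0.002, 1.571]
force: [-0.4, -0.5, -1.3]
grip_width: 0.0168
```

```bash
cat > look.py <<'E'
from bar import *
import sys
k=sys.argv[1];x,y=map(float,sys.argv[2:4])
cv2.imwrite(f'pics/s{k}.png',vision.camera('scene'));cv2.imwrite(f'pics/t{k}.png',vision.camera('top'))
p=get_obs()['ee_pos']
B=barlines(p+[0,0,.046],.251,.029,0,-.01)
out=[]
for f,(x0,y0,x1,y1),s,n in((f't{k}',(140,180,220,260),5,'top'),(f's{k}',(345,205,445,285),5,'scene')):
    im=cv2.imread(f'pics/{f}.png')[y0:y1,x0:x1];im=cv2.resize(im,None,fx=s,fy=s,interpolation=cv2.INTER_CUBIC)
    if n=='top':im=im[:, :300] if 0 else im
    overlay(im,cam(n),B,s,x0,y0,(255,255,0))
    if x: overlay(im,cam(n),pailpts(x,y,0)[:12],s,x0,y0)
    out.append(im)
o=np.hstack([cv2.resize(out[0],(300,300)),out[1][:300]]) if 0 else np.hstack(out)
cv2.imwrite(f'pics/l{k}.png',cv2.resize(o,(800,int(o.shape[0]*800/o.shape[1]))))
E
python3 go.py .505 -.1 .143 1.5708;python3 look.py 7 0 0
```

```text
t 8.125 pos [ 0.5045 -0.1402  0.1432] rot [-3.1398e+00 -1.7000e-03  1.5711e+00] w 0.0168 F [-0.4  -0.49 -1.34] M [-0.09 -0.08  0.03]
linear [40.2  0.5  0.2] turn [-0.0018 -0.0017  0.0003] q [-0.34  0.27  1.63  0.    1.24 -0.34]
```

View pics/l7.png

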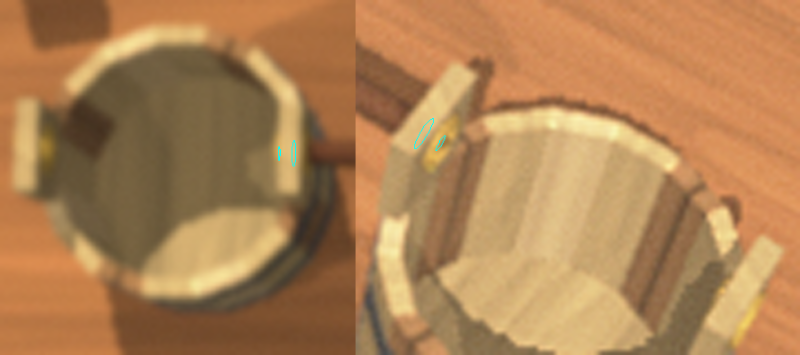

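Call:
play_rows(
  moves=[
    {"claw":0,"linear":[7,0,0],"turn":[0,0,0]},
    {"claw":0,"linear":[14,0,0],"turn":[0,0,0]},
    {"claw":0,"linear":[21,0,0],"turn":[0,0,0]},
    {"claw":0,"linear":[28,0,0],"turn":[0,0,0]},
    {"claw":0,"linear":[35,0,0],"turn":[0,0,0]},
    {"claw":0,"linear":[40,0,0],"turn":[0,0,0]},
    {"claw":0,"linear":[40,0,0],"turn":[0,0,0]},
  ],
)

```text
time_s: 9.1
ee_pos: [0.5045, -0.1004, 0.1432]
eef_rot: [-3.14, -0.002, 1.571]
force: [1.0, -0.3, -0.3]
grip_width: 0.0164
```

```bash
python3 go.py .505 -.1 .143 1.5708;python3 look.py 8 0 0
```

```text
t 9.1 pos [ 0.5045 -0.1004  0.1432] rot [-3.1398e+00 -1.6000e-03  1.5711e+00] w 0.0164 F [ 0.96 -0.31 -0.3 ] M [-0.09 -0.09 -0.03]
linear [0.4 0.5 0.2] turn [-0.0018 -0.0016  0.0003] q [-0.27  0.25  1.66  0.    1.23 -0.27]
```

View pics/l8.png

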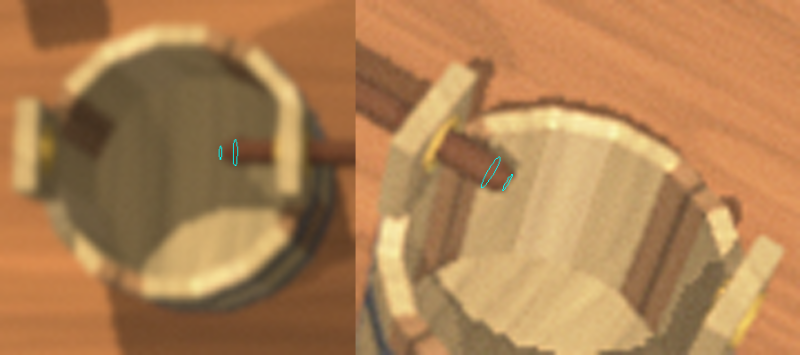

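```bash
python3 - <<'E'
from bar import *
p=get_obs()['ee_pos']
x0,y0,x1,y1=355,215,405,255;s=15
im=cv2.imread('pics/s8.png')[y0:y1,x0:x1];im=cv2.resize(im,None,fx=s,fy=s,interpolation=cv2.INTER_CUBIC)
for pt,col in((-.01,(255,255,0)),(-.025,(0,255,0))):
    overlay(im,cam('scene'),barlines(p+[0,0,.046],.2495,.029,0,pt),s,x0,y0,col)
overlay(im,cam('scene'),pailpts(.504,.191,0)[6:12],s,x0,y0)
cv2.imwrite('pics/z8.png',im)
E
```

```text
(no output)
```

View pics/z8.png

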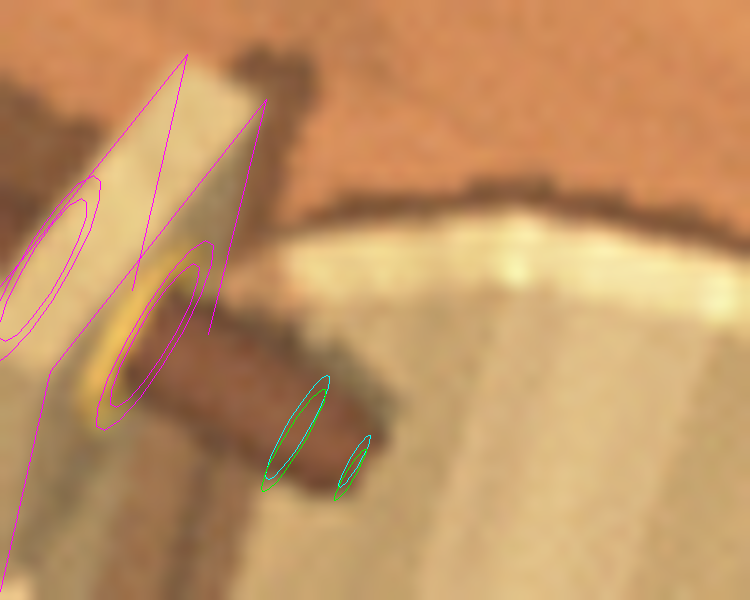

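Call:
play_rows(
  moves=[
    {"claw":0,"linear":[12,0,-1],"turn":[0,0,0]},
    {"claw":0,"linear":[25,0,-1],"turn":[0,0,0]},
    {"claw":0,"linear":[38,0,-1],"turn":[0,0,0]},
    {"claw":0,"linear":[51,0,-1],"turn":[0,0,0]},
    {"claw":0,"linear":[64,0,-1],"turn":[0,0,0]},
    {"claw":0,"linear":[77,0,-1],"turn":[0,0,0]},
    {"claw":0,"linear":[90,0,-1],"turn":[0,0,0]},
    {"claw":0,"linear":[95,0,-1],"turn":[0,0,0]},
  ],
)

```text
time_s: 10.2
ee_pos: [0.5045, -0.0049, 0.1444]
eef_rot: [-3.14, -0.002, 1.571]
force: [0.1, 0.7, -0.2]
grip_width: 0.0166
```

```bash
python3 go.py .505 -.1 .143 1.5708;python3 look.py 9 .504 .191;python3 - <<'E'
from bar import *
p=get_obs()['ee_pos']
x0,y0,x1,y1=395,240,445,280;s=15
im=cv2.imread('pics/s9.png')[y0:y1,x0:x1];im=cv2.resize(im,None,fx=s,fy=s,interpolation=cv2.INTER_CUBIC)
cv2.imwrite('pics/z9.png',im)
E
```

```text
t 10.2 pos [ 0.5045 -0.0049  0.1444] rot [-3.1399e+00 -1.6000e-03  1.5714e+00] w 0.0166 F [ 0.05  0.73 -0.18] M [-0.08 -0.08 -0.02]
linear [-95.1   0.4   1.2] turn [-0.0017 -0.0016  0.0006] q [-0.08  0.23  1.69  0.    1.23 -0.08]
```

View pics/l9.png

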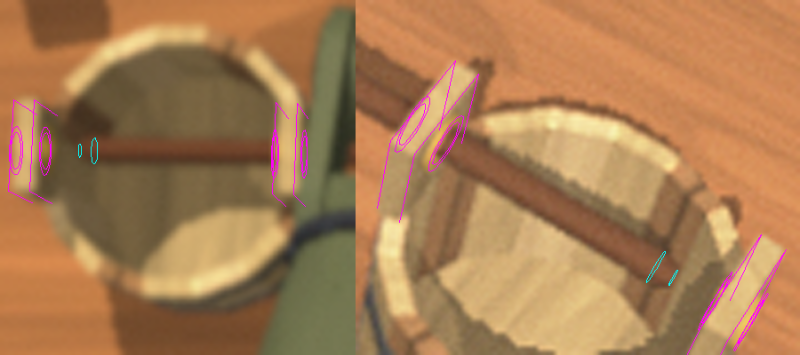

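View pics/z9.png

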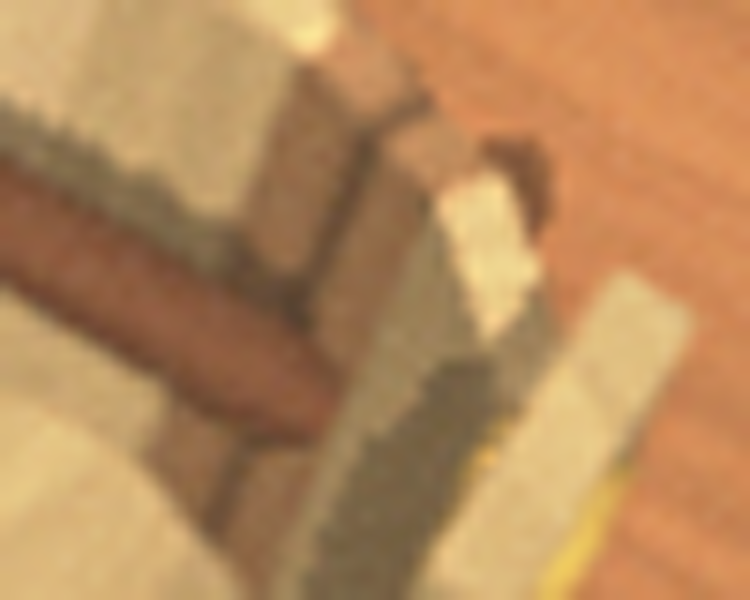

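Call:
play_rows(
  moves=[
    {"claw":0,"linear":[8,0,-0.5],"turn":[0,0,0]},
    {"claw":0,"linear":[16,0,-0.5],"turn":[0,0,0]},
    {"claw":0,"linear":[23,0,-0.5],"turn":[0,0,0]},
    {"claw":0,"linear":[30,0,-0.5],"turn":[0,0,0]},
    {"claw":0,"linear":[30,0,-0.5],"turn":[0,0,0]},
  ],
)

```text
time_s: 10.92
ee_pos: [0.5045, 0.0251, 0.1449]
eef_rot: [-3.14, -0.002, 1.572]
force: [-1.3, 0.7, -0.7]
grip_width: 0.0168
```

```bash
python3 go.py .505 .065 .143 1.5708;python3 look.py 10 .504 .191
```

```text
t 10.925 pos [0.5045 0.0251 0.1449] rot [-3.1398e+00 -1.6000e-03  1.5719e+00] w 0.0168 F [-1.28  0.72 -0.68] M [-0.14 -0.05  0.  ]
linear [39.8  0.5  2. ] turn [-0.0018 -0.0016  0.0011] q [-0.02  0.23  1.68  0.    1.23 -0.03]
```

View pics/l10.png

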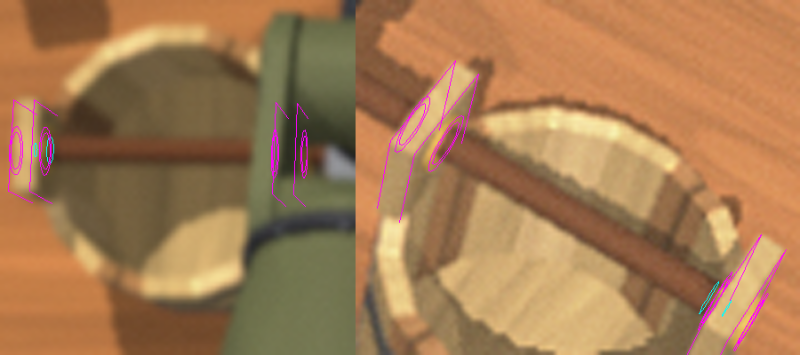

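Call:
play_rows(
  moves=[
    {"claw":0,"linear":[7,0,0],"turn":[0,0,0]},
    {"claw":0,"linear":[14,0,0],"turn":[0,0,0]},
    {"claw":0,"linear":[20,0,0],"turn":[0,0,0]},
    {"claw":0,"linear":[20,0,0],"turn":[0,0,0]},
  ],
)

```text
time_s: 11.52
ee_pos: [0.5045, 0.0452, 0.1449]
eef_rot: [-3.14, -0.001, 1.572]
force: [-0.6, -0.2, -0.3]
grip_width: 0.0164
```

```bash
python3 go.py .505 .065 .143 1.5708;python3 look.py 11 0 0
```

```text
t 11.525 pos [0.5045 0.0452 0.1449] rot [-3.1398e+00 -1.5000e-03  1.5722e+00] w 0.0164 F [-0.56 -0.22 -0.3 ] M [-0.08 -0.08  0.05]
linear [19.8  0.5  2. ] turn [-0.0018 -0.0015  0.0014] q [0.02 0.23 1.68 0.   1.23 0.01]
```

View pics/l11.png

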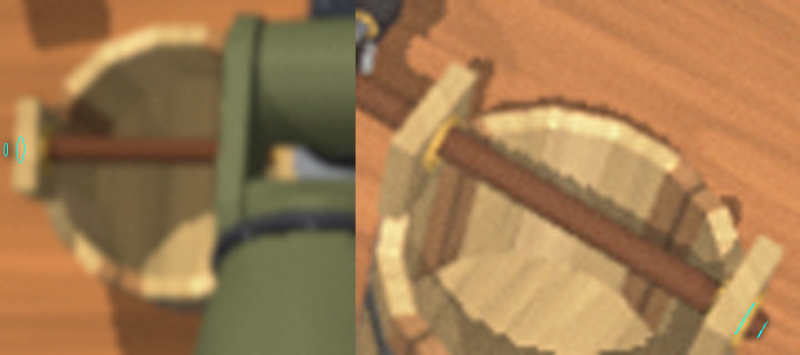

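Call:
play_rows(
  moves=[
    {"claw":0,"linear":[8,0,0],"turn":[0,0,0]},
    {"claw":0,"linear":[16,0,0],"turn":[0,0,0]},
    {"claw":0,"linear":[21,0,0],"turn":[0,0,0]},
    {"claw":0,"linear":[21,0,0],"turn":[0,0,0]},
  ],
)

```text
time_s: 12.12
ee_pos: [0.5045, 0.0661, 0.1449]
eef_rot: [-3.14, -0.001, 1.572]
force: [-0.3, -0.6, -0.7]
grip_width: 0.0167
```

```bash
python3 go.py .505 .065 .143 1.5708;python3 - <<'E'
from bar import *
cv2.imwrite('pics/t12.png',vision.camera('top'))
s=vision.camera('scene');crop(s,320,190,460,295,5.5,'pics/s12.png');crop(cv2.imread('pics/t12.png'),120,170,240,260,6,'pics/t12c.png')
E
```

```text
t 12.125 pos [0.5045 0.0661 0.1449] rot [-3.1398e+00 -1.4000e-03  1.5724e+00] w 0.0167 F [-0.33 -0.64 -0.74] M [-0.06 -0.03 -0.03]
linear [-1.1  0.5  1.9] turn [-0.0018 -0.0014  0.0016] q [0.06 0.24 1.67 0.   1.23 0.06]
```

View pics/s12.png

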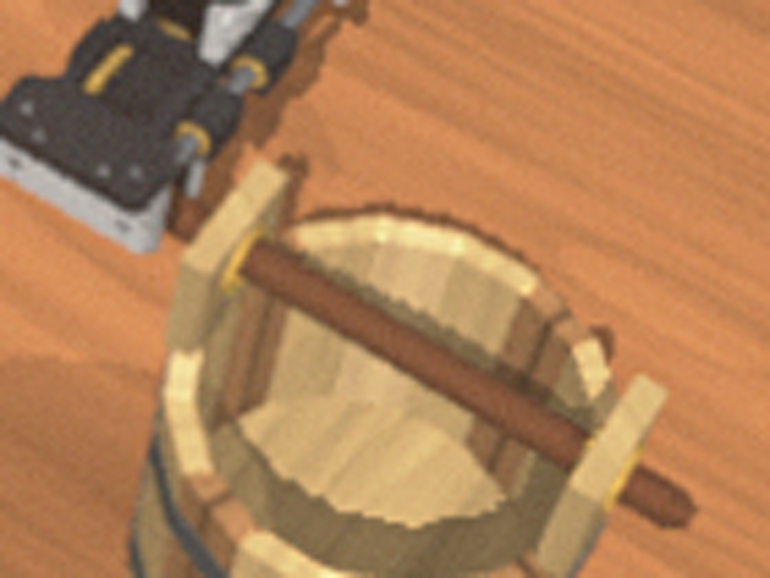

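View pics/t12c.png

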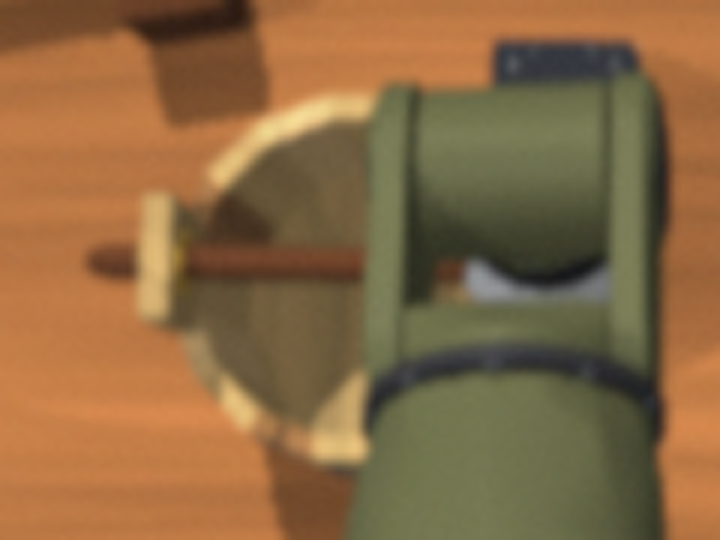

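Call:
play_rows(
  moves=[
    {"claw":0,"linear":[0,0,3],"turn":[0,0,0]},
    {"claw":0,"linear":[0,0,5],"turn":[0,0,0]},
    {"claw":0,"linear":[0,0,5],"turn":[0,0,0]},
    {"claw":0.5,"linear":[0,0,5],"turn":[0,0,0]},
    {"claw":0.5,"linear":[0,0,5],"turn":[0,0,0]},
    {"claw":0.5,"linear":[0,0,5],"turn":[0,0,0]},
    {"claw":0.5,"linear":[0,0,5],"turn":[0,0,0]},
    {"claw":0.5,"linear":[0,0,5],"turn":[0,0,0]},
  ],
)

```text
time_s: 13.22
ee_pos: [0.5045, 0.0657, 0.14]
eef_rot: [-3.14, -0.001, 1.572]
force: [-0.1, -0.3, -0.6]
grip_width: 0.0468
```

```bash
python3 go.py .5045 .0661 .24 1.5708; python3 - <<'E'
from h import *
cv2.imwrite('pics/w13.png',vision.camera('wrist'))
E
```

```text
t 13.225 pos [0.5045 0.0657 0.14  ] rot [-3.1398e+00 -1.4000e-03  1.5719e+00] w 0.0468 F [-0.1  -0.27 -0.6 ] M [-0.04 -0.12 -0.04]
linear [   0.5   -0.2 -100. ] turn [-0.0018 -0.0014  0.0011] q [0.06 0.24 1.68 0.   1.22 0.06]
```

View pics/w13.png

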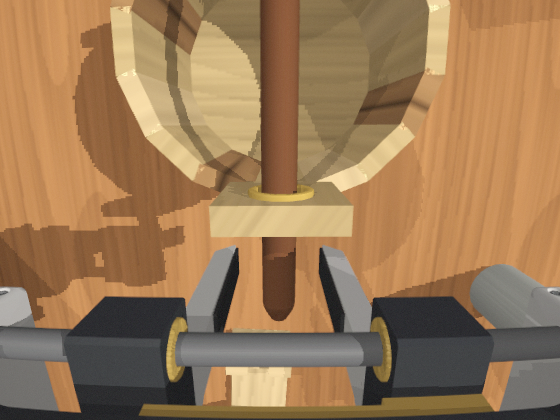

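Call:
play_rows(
  moves=[
    {"claw":0.5,"linear":[0,0,-20],"turn":[0,0,0]},
    {"claw":0.5,"linear":[0,0,-60],"turn":[0,0,0]},
    {"claw":0.5,"linear":[0,0,-100],"turn":[0,0,0]},
    {"claw":0.5,"linear":[20,0,-102],"turn":[0,0,0]},
    {"claw":0.5,"linear":[60,0,-102],"turn":[0,0,0]},
    {"claw":0.5,"linear":[100,0,-102],"turn":[0,0,0]},
    {"claw":0.5,"linear":[124,0,-102],"turn":[0,0,0]},
    {"claw":0.5,"linear":[124,0,-102],"turn":[0,0,0]},
  ],
)

```text
time_s: 14.28
ee_pos: [0.5043, 0.1907, 0.2419]
eef_rot: [-3.139, -0.001, 1.574]
force: [0.2, -1.2, 1.1]
grip_width: 0.047
```

```bash
python3 go.py .5045 .190 .139 1.5708; python3 - <<'E'
from h import *
cv2.imwrite('pics/w14.png',vision.camera('wrist'));crop(vision.camera('scene'),320,190,460,295,5.5,'pics/s14.png')
E
```

```text
t 14.275 pos [0.5043 0.1907 0.2419] rot [-3.1394e+00 -1.3000e-03  1.5739e+00] w 0.047 F [ 0.22 -1.17  1.07] M [-0.03 -0.09 -0.02]
linear [ -0.8   0.4 102.9] turn [-0.0022 -0.0013  0.0031] q [0.29 0.23 1.45 0.   1.46 0.29]
```

View pics/w14.png

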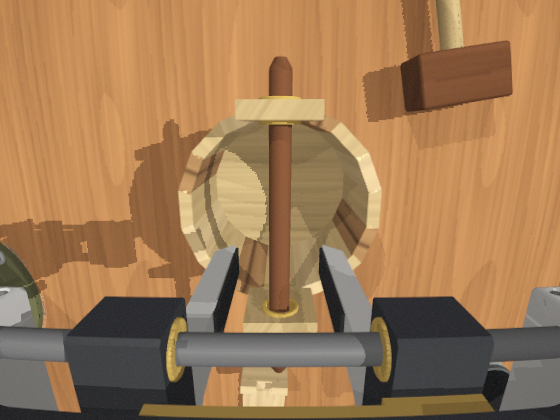

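View pics/s14.png

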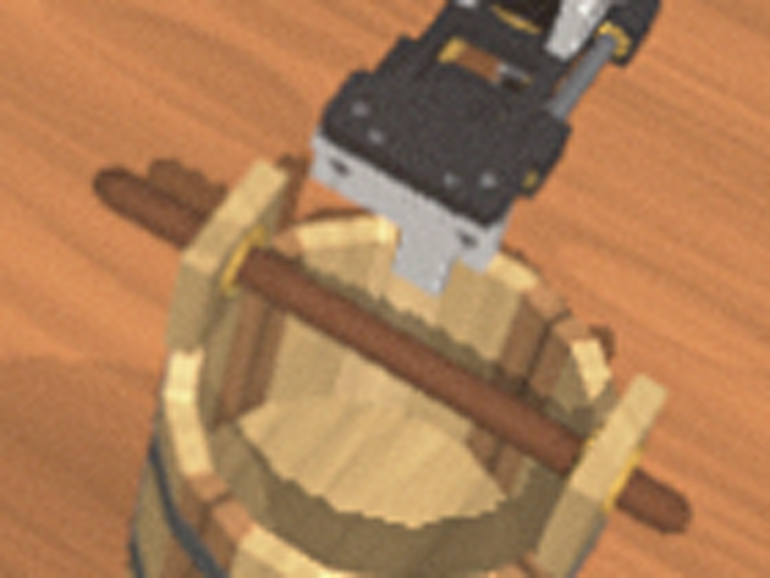

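```bash
python3 - <<'E'
from h import *
c=cam('wrist')
print(unp(c,[(280,99),(280,119),(280,290),(280,323),(236,110),(325,110)],.212).round(4))
print(unp(c,[(280,57),(281,230)],.1845).round(4))
E
```

```text
[[0.5051 0.2837 0.212 ]
 [0.5051 0.2702 0.212 ]
 [0.5054 0.1378 0.212 ]
 [0.5055 0.107  0.212 ]
 [0.4744 0.2764 0.212 ]
 [0.5365 0.2764 0.212 ]]
[[0.5051 0.3162 0.1845]
 [0.5062 0.1796 0.1845]]
```

Call:
play_rows(
  moves=[
    {"claw":0.5,"linear":[-1,1,25],"turn":[0,0,0]},
    {"claw":0.5,"linear":[-1,1,55],"turn":[0,0,0]},
    {"claw":0.5,"linear":[-1,1,85],"turn":[0,0,0]},
    {"claw":0.5,"linear":[-1,1,104],"turn":[0,0,0]},
    {"claw":0.5,"linear":[-1,1,104],"turn":[0,0,0]},
    {"claw":0,"linear":[-1,1,104],"turn":[0,0,0]},
    {"claw":0,"linear":[-1,1,104],"turn":[0,0,0]},
    {"claw":0,"linear":[-1,1,104],"turn":[0,0,0]},
  ],
  force=60,
)

```text
time_s: 15.38
ee_pos: [0.5055, 0.1883, 0.1386]
eef_rot: [-3.14, -0.001, 1.572]
force: [-0.7, 1.4, -0.7]
grip_width: 0.0201
```

Call:
play_rows(
  moves=[
    {"claw":0,"linear":[0,0,0],"turn":[0,0,0]},
    {"claw":0,"linear":[0,0,0],"turn":[0,0,0]},
    {"claw":0,"linear":[0,0,0],"turn":[0,0,0]},
    {"claw":0,"linear":[0,0,0],"turn":[0,0,0]},
  ],
)

```text
time_s: 15.88
ee_pos: [0.5055, 0.1883, 0.1386]
eef_rot: [-3.14, -0.001, 1.572]
force: [0.7, 0.6, -0.2]
grip_width: 0.0165
```

```bash
python3 go.py .5045 .190 .139 1.5708; python3 - <<'E'
from h import *
cv2.imwrite('pics/w15.png',vision.camera('wrist'));crop(vision.camera('scene'),320,190,460,295,5.5,'pics/s15.png')
E
```

```text
t 15.875 pos [0.5055 0.1883 0.1386] rot [-3.1405e+00 -1.4000e-03  1.5721e+00] w 0.0165 F [ 0.73  0.64 -0.2 ] M [ 0.02 -0.1   0.04]
linear [ 1.7 -1.  -0.4] turn [-0.0011 -0.0014  0.0013] q [0.29 0.31 1.6  0.   1.24 0.29]
```

View pics/w15.png

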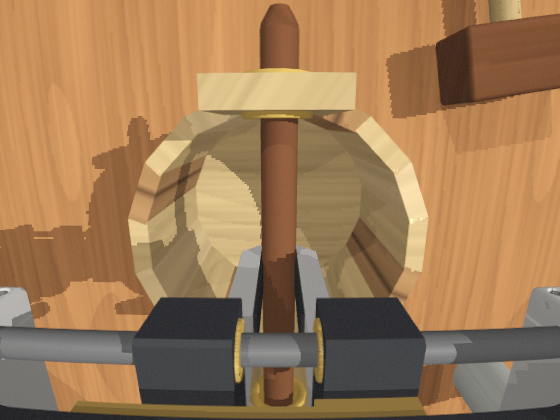

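View pics/s15.png

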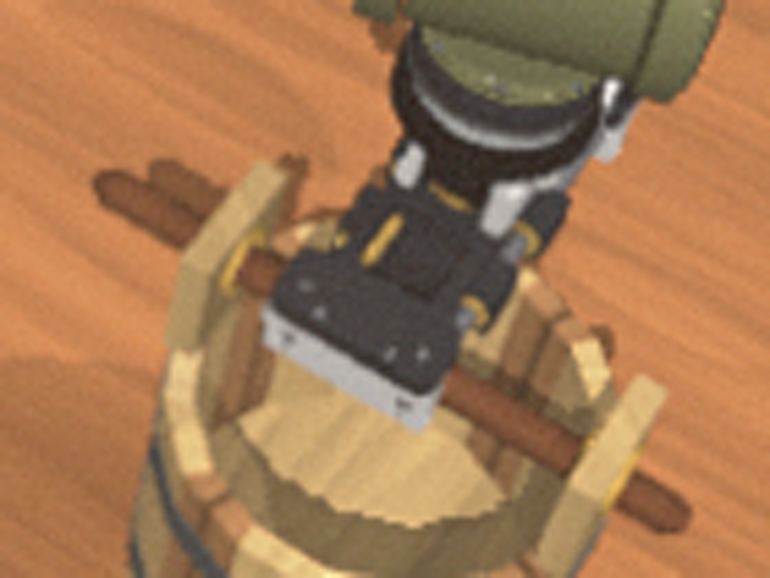

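Call:
play_rows(
  moves=[
    {"claw":0,"linear":[0,0,-3],"turn":[0,0,0]},
    {"claw":0,"linear":[0,0,-5],"turn":[0,0,0]},
    {"claw":0,"linear":[0,0,-7],"turn":[0,0,0]},
    {"claw":0,"linear":[0,0,-9],"turn":[0,0,0]},
    {"claw":0,"linear":[0,0,-11],"turn":[0,0,0]},
    {"claw":0,"linear":[0,0,-14],"turn":[0,0,0]},
    {"claw":0,"linear":[0,0,-17],"turn":[0,0,0]},
    {"claw":0,"linear":[0,0,-17],"turn":[0,0,0]},
  ],
)

```text
time_s: 16.98
ee_pos: [0.5056, 0.1883, 0.1558]
eef_rot: [-3.141, -0.002, 1.572]
force: [0.8, -1.0, -6.7]
grip_width: 0.0164
```

```bash
python3 go.py .5055 .1883 .200 1.5708; python3 - <<'E'
from h import *
crop(vision.camera('scene'),320,190,460,340,4,'pics/s16.png')
E
```

```text
t 16.975 pos [0.5056 0.1883 0.1558] rot [-3.1408e+00 -1.5000e-03  1.5720e+00] w 0.0164 F [ 0.79 -0.95 -6.72] M [-0.07  0.   -0.03]
linear [  0.1  -0.2 -44.2] turn [-0.0008 -0.0015  0.0012] q [0.29 0.29 1.58 0.   1.27 0.29]
```

View pics/s16.png

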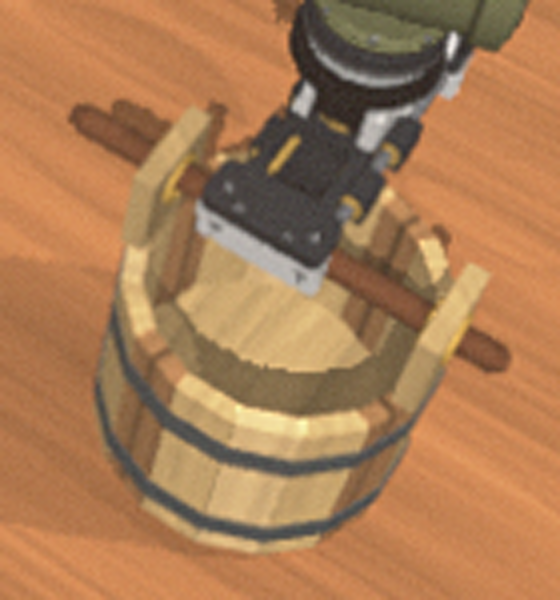

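Force is -6.7 N, so the bar carries the whole pail (about 0.65 kg) and it hangs level. I'm raising it the rest of the way.

Call:
play_rows(
  moves=[
    {"claw":0,"linear":[0,0,-5],"turn":[0,0,0]},
    {"claw":0,"linear":[0,0,-12],"turn":[0,0,0]},
    {"claw":0,"linear":[0,0,-20],"turn":[0,0,0]},
    {"claw":0,"linear":[0,0,-28],"turn":[0,0,0]},
    {"claw":0,"linear":[0,0,-35],"turn":[0,0,0]},
    {"claw":0,"linear":[0,0,-40],"turn":[0,0,0]},
    {"claw":0,"linear":[0,0,-43],"turn":[0,0,0]},
    {"claw":0,"linear":[0,0,-44],"turn":[0,0,0]},
  ],
)

```text
time_s: 18.02
ee_pos: [0.5056, 0.1882, 0.1997]
eef_rot: [-3.141, -0.001, 1.572]
force: [-0.3, 0.2, -7.2]
grip_width: 0.0168
```

Call:
play_rows(
  moves=[
    {"claw":0,"linear":[0,0,0],"turn":[0,0,0]},
    {"claw":0,"linear":[0,0,0],"turn":[0,0,0]},
    {"claw":0,"linear":[0,0,0],"turn":[0,0,0]},
    {"claw":0,"linear":[0,0,0],"turn":[0,0,0]},
    {"claw":0,"linear":[0,0,0],"turn":[0,0,0]},
    {"claw":0,"linear":[0,0,0],"turn":[0,0,0]},
    {"claw":0,"linear":[0,0,0],"turn":[0,0,0]},
    {"claw":0,"linear":[0,0,0],"turn":[0,0,0]},
  ],
)

```text
time_s: 19.02
ee_pos: [0.5056, 0.1882, 0.1997]
eef_rot: [-3.141, -0.001, 1.572]
force: [-0.5, -0.0, -6.6]
grip_width: 0.0168
```

Call:
play_rows(
  moves=[
    {"claw":0,"linear":[0,0,0],"turn":[0,0,0]},
    {"claw":0,"linear":[0,0,0],"turn":[0,0,0]},
    {"claw":0,"linear":[0,0,0],"turn":[0,0,0]},
    {"claw":0,"linear":[0,0,0],"turn":[0,0,0]},
    {"claw":0,"linear":[0,0,0],"turn":[0,0,0]},
    {"claw":0,"linear":[0,0,0],"turn":[0,0,0]},
    {"claw":0,"linear":[0,0,0],"turn":[0,0,0]},
    {"claw":0,"linear":[0,0,0],"turn":[0,0,0]},
  ],
)

```text
time_s: 20.02
ee_pos: [0.5056, 0.1882, 0.1997]
eef_rot: [-3.141, -0.001, 1.572]
force: [0.7, -0.2, -6.6]
grip_width: 0.0165
```

```bash
python3 go.py .5055 .1883 .200 1.5708; python3 - <<'E'
from h import *
crop(vision.camera('scene'),310,150,460,330,3.3,'pics/s17.png');cv2.imwrite('pics/w17.png',vision.camera('wrist'))
crop(vision.camera('scene'),310,150,460,330,3.3,'pics/s17b.png')
a=cv2.imread('pics/s17.png').astype(int);b=cv2.imread('pics/s17b.png').astype(int);print(abs(a-b).mean(),abs(a-b).max())
E
```

```text
t 20.025 pos [0.5056 0.1882 0.1997] rot [-3.1405e+00 -1.4000e-03  1.5721e+00] w 0.0165 F [ 0.69 -0.22 -6.63] M [-0.02 -0.11 -0.01]
linear [ 0.1 -0.1 -0.3] turn [-0.0011 -0.0014  0.0013] q [0.29 0.26 1.52 0.   1.37 0.29]
2.229627362287295 39
```

View pics/s17.png

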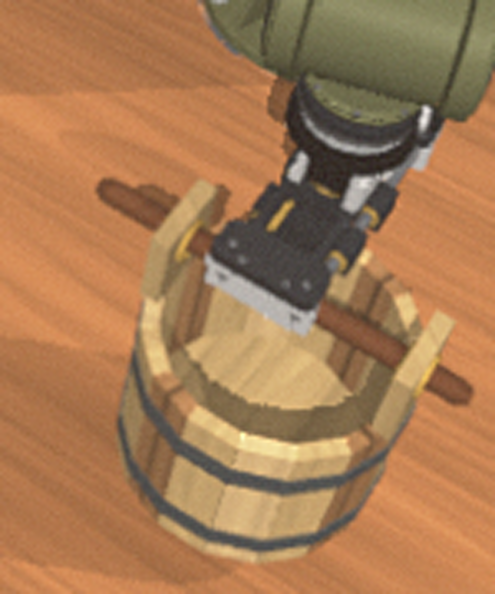

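View pics/w17.png

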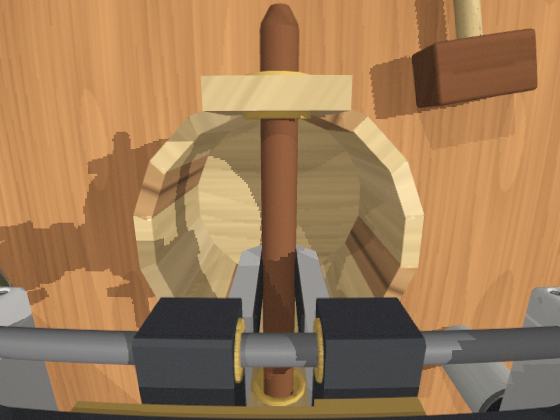

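```bash
python3 - <<'E'
from h import *
f=[]
for i in range(12):
    im=cv2.cvtColor(vision.camera('scene'),cv2.COLOR_BGR2GRAY).astype(np.float32)[235:330,340:440]; f.append(cv2.GaussianBlur(im,(0,0),1))
print([tuple(np.round(cv2.phaseCorrelate(f[0],g)[0],2)) for g in f[1:]])
print([round(float(abs(f[0]-g).max()),1) for g in f[1:]])
print(get_obs()['force'],get_obs()['time_s'])
E
```

```text
[(np.float64(-0.0), np.float64(-0.01)), (np.float64(-0.01), np.float64(-0.04)), (np.float64(-0.02), np.float64(0.0)), (np.float64(0.0), np.float64(-0.0)), (np.float64(0.01), np.float64(0.02)), (np.float64(0.01), np.float64(-0.01)), (np.float64(-0.01), np.float64(-0.01)), (np.float64(-0.0), np.float64(-0.01)), (np.float64(-0.0), np.float64(-0.01)), (np.float64(-0.01), np.float64(-0.01)), (np.float64(0.01), np.float64(0.02))]
[10.1, 13.7, 15.1, 12.4, 8.8, 14.5, 14.0, 10.8, 13.4, 15.1, 13.5]
[ 0.39786219  0.48056382 -6.98092504] 20.775
```

At rest. Handing in.

```bash
python3 -c "
from station import hand_in;print(hand_in())"
```

```text
the job is handed in; nothing more can be done
None
```

The job is handed in: the bar runs through both bushes and the pail hangs from it, still held by the gripper. `hand_in()` gave no verdict.

**What I did:** I took the bar from the leftmost rest, gripping it near its -y end. I pushed it through the right bush and then the left without moving the pail, and let it settle in both. I then gripped it again midway between the ears and raised it 61 mm.

**Last checks before hand-in:**
- **Lift:** the underside is about 54 mm above the bench, worked out from the 61 mm rise less the 7 mm of play. The wrist carries about 6.6–7 N, so the bar alone holds the pail.
- **Bar:** measured before the lift, its leading tip was about 127 mm from the pail's axis. That puts the other end near 153 mm, and at least 106 mm is needed on each side.
- **Grip:** the fingers hold the bar within about 2 mm of midway.
- **At rest:** the pail looks upright, and over 12 frames it moved less than 0.05 pixel.
- **Bystanders:** the arm's path stayed well clear of the flask, the mallet and the hoop driver. I did not measure their positions again at the end.

**What failed or disagreed:**
- **First grasp:** it closed on nothing above the bar, without disturbing it. The fingertips show about 28 mm short of the reported TCP in the pictures. Going 29 mm lower fixed it.
- **Cameras:** the scene and top views disagreed on the pail's place by 1–3 mm, which was within the play.
- **Grip width:** it reads about 16.5 mm on the 18 mm bar.

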